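# Turn the hardware turntable until the nut tin faces front

## Robot

A 7-joint arm with a two-finger parallel gripper is mounted at the origin on a cart in front of the work surface, level with it; the furniture and walls round the work are solid. World frame = base frame: x ahead of the robot, y to its left, z up, the work surface at z = 0. Lengths are in m, angles in degrees, forces in N, time in s.
With the tool pointing down it reaches from about 0.35 to 0.775 m from the base axis. Payload 3.1 kg.
Tool frame: the origin (TCP) lies on the centre line of the jaws, within the pads' length; the fingertips stand 17 mm ahead of it and the grasp point (between the pads) lies 2 mm behind it (robot.tip_reach is the distance from the TCP to the fingertips, in m); z points along the fingers, y is the line along which they close (so a half turn about z gives the same grasp; the last joint's range is limited). The gripper opens to 85 mm and grips with 20 to 120 N. Pads are 22 mm wide; open, the fingers measure 114 mm over their backs; the gripper's body (76 mm by 85 mm) begins 54 mm behind the grasp point. The pads swing forward as they close: fully open they stand 13 mm farther back than shut.
Start: joints at [62.699, 17.813, 0.802, 86.603, -0.252, 75.585, -1.558], TCP at [0.232, -0.499, 0.248] pointing down, gripper open.
Joint ranges: [-154.91, 154.91], [-16.99, 109.72], [-72.82, 74.43], [7.12, 147.25], [-82.49, 262.49], [11.32, 116.49], [-174.64, 174.64]. Speed limits (degrees/s): [159.86, 159.86, 180, 180, 180, 180, 180].

## Interface

Orientations are given as [roll, pitch, yaw] about the fixed x, y, z axes, in that order (R = Rz(yaw) Ry(pitch) Rx(roll)).
In Python, from station import robot, fingers, vision, workorder, recognise gives the robot as it stands. Calls block until the motion is done:
- robot.move_to(position, orientation): joint-space move of the TCP to a pose.
- robot.line_to(position, orientation=None, velocity=0.15, f_stop=None): straight line of the TCP; orientation=None keeps the orientation; velocity is the mean speed in m/s. With f_stop (N) it stops when the force on the tool has changed by that much, and returns True; else False.
- robot.move_j(angles): joint-space move.
- fingers.gripper_to(opening, force=None): opening from 0.0 (shut) to 1.0 (fully open); force is the grip in N (None keeps the last); returns when the fingers have stopped.
- robot.pause(seconds).
- robot.inverse_kinematics(position, orientation): joint angles nearest the present ones, or None.
- vision.grab_frame(name): name is "scene" or "side" or "wrist"; returns the picture (400x640x3 uint8, red, green, blue); there is no depth.
- vision.calibration(name): a dict with "mtx" (3x3 intrinsics, pixels), "extrinsics" (4x4, takes a point from world to camera coordinates); the wrist camera has in their place "T_tool_cam" (4x4, takes a point from camera to tool coordinates, whose origin is the TCP and whose axes are the flange's). Camera axes: x right, y up, looking along -z (the intrinsics and any distortion apply to the point x, -y, -z); pixel columns grow to the right and rows downward; lengths in m; the calibration is good to about 2 mm. A picture is of the moment at which its call begins: read the wrist's pose just before it. calibration takes no time and is no camera call.
A pose or a line that the arm cannot do raises robot.PlanningError and nothing moves.
- workorder.close_job(): hands the job in; it is judged then, once.
Trained networks look in the newest picture that a camera, given by its name, has taken for a name from the list of things; names that differ only in an ending like _2 or _b are one class to them, and where a whole thing is asked for, a point or a joint stands for the part that bears it (a point fixed in the world has none). Each returns a list of dicts, best first, with "p" (0 to 1); they miss things now and then, are a little off and sometimes report something else, mostly with a low value. They report only what shows in the picture. A call takes as long as a camera call. They do not tell look-alikes from the thing itself.
- recognise(label, camera): "rect" ([centre column, centre row, width, height] in pixels, round what is visible of it).
Readings, each from a call of its own:
- robot.current_time_s(): time.
- robot.current_joint_positions(): joint angles.
- robot.current_dq(): joint speeds.
- robot.current_joint_torque(): joint torques, N m.
- robot.current_tool_pos(): TCP position.
- robot.current_eef_rot(): TCP orientation.
- robot.current_contact_force(): force on the tool from outside, world axes, zero at the start.
- robot.current_torque(): the same for the moment, N m.
- robot.current_finger_gap(): opening from 0.0 (shut) to 1.0 (fully open).
- robot.current_gripper_force(): force on a finger pad.
Only numpy, scipy, OpenCV 4.12 (cv2) and the standard library are available. Lean on these libraries where they do the work, as an engineer would, in place of code of your own. Each camera call takes 0.05 s, during which the arm holds its last target. There are 200 camera calls.

## Task

The small turntable on the welding bench carries a tin of nuts, a yellow tape measure and a red magnet. Turn it, best by pushing one of the posts on its rim, until the tin of nuts stands at the front, in line with the yellow arrow on the base. Do not touch the tin or the tape measure: they must ride along, staying upright in their places on the turntable.

Things in the scene. Friction and masses are not known exactly. Their poses are not given: they have to be found in the camera images.
- front_mark (a point): Yellow arrow on the 40 mm wide, 10 mm high tongue of the turntable's dark fixed base. The point lies 130 mm from the turning axis, 11 mm above the bench; the tongue ends at 142 mm. Its own -x axis is level and points straight out from the axis through the arrow: the front, roughly towards the robot (within 15 degrees).
- turntable_center (a point): Point on the upright turning axis, on the disc's top, 34 mm above the bench; z up, frame turns with the disc. Disc 230 mm across, black mat. Posts on its rim, 12 mm thick (caps 18 mm), tops 82 mm above the bench, 103 mm from the axis, at -x and at 60 degrees either side of +x. A red magnet is fixed at +x. Dry friction, about 3 N at a post, stays where left; turns both ways without end.
- tin_center (a point): Centre, half-way up, of the open round metal tin of nuts, 71 mm in diameter, 38 mm high, loose on the turntable's mat. Tin and tape measure stand 62 mm from the turning axis, 60 degrees to either side of the turntable's -x post, which is between them; they swap sides from start to start.
- tape_center (a point): Centre, half-way up, of the yellow tape measure, 36 x 76 x 64 mm high (y is its long axis), standing loose on the turntable's mat in the place that the tin does not have.
There are look-alikes about, which are no part of the job. Of the things that look like the part that bears tin_center, the largest one is meant.

How it is judged:
By the outcome, as a careful person would: the job done as asked, in the order asked, and still so for the second after the job is handed in, with the robot touching nothing.
It also fails if it takes over 32 s, if anything falls off the work surface, if the arm or the gripper's body presses on something with over 40 N, if the wrist force passes 120 N, or if a joint passes its speed limit or range.

## Working session

There is one attempt and no reset: what is moved stays moved. The work goes in short steps, each a Python script; the robot and the scene stay as the last script left them, time stands still between calls to the robot, and variables do not carry over. Pictures are saved under pics/ and viewed, at most 10 in all, crops included, and the job is handed in when it is done.

```bash
mkdir -p pics; python3 - <<'E'
from station import robot, fingers, vision, workorder, recognise
import cv2, numpy as np
ims=[]
for c in ("scene","side"):
    im=vision.grab_frame(c); cv2.imwrite(f"pics/{c}0.png",im[:,:,::-1])
    for l in ("tin_center","tape_center","turntable_center","front_mark"):
        try: print(c,l,[(np.round(d["rect"]).tolist(),round(d["p"],2)) for d in recognise(l,c)][:4])
        except Exception as e: print(c,l,e)
    k=vision.calibration(c); print({a:np.round(b,3).tolist() if not isinstance(b,str) else b for a,b in k.items()})
print(robot.current_time_s(), robot.current_eef_rot())
E
```

```text
scene tin_center [([359.0, 206.0, 26.0, 23.0], 0.82)]
scene tape_center [([397.0, 191.0, 36.0, 35.0], 0.82)]
scene turntable_center [([371.0, 199.0, 100.0, 60.0], 0.91)]
scene front_mark [([404.0, 235.0, 31.0, 15.0], 0.82)]
{'mtx': [[399.351, 0.0, 317.998], [0.0, 399.351, 200.021], [0.0, 0.0, 1.0]], 'extrinsics': [[-0.526, -0.851, 0.007, 0.235], [0.385, -0.231, 0.894, -0.315], [-0.759, 0.472, 0.449, -0.389], [0.0, 0.0, 0.0, 1.0]]}
side tin_center [([298.0, 227.0, 37.0, 39.0], 0.59)]
side tape_center [([280.0, 275.0, 29.0, 42.0], 0.75)]
side turntable_center [([306.0, 263.0, 115.0, 102.0], 0.96)]
side front_mark [([244.0, 253.0, 16.0, 18.0], 0.7)]
{'mtx': [[406.663, 0.0, 324.729], [0.0, 406.663, 196.94], [0.0, 0.0, 1.0]], 'extrinsics': [[0.961, 0.278, 0.015, -0.547], [-0.226, 0.748, 0.624, 0.164], [0.162, -0.602, 0.782, -1.081], [0.0, 0.0, 0.0, 1.0]]}
0.5 [-1.79998441e+02 -9.57234358e-05  2.49154807e+01]
```

View pics/scene0.png

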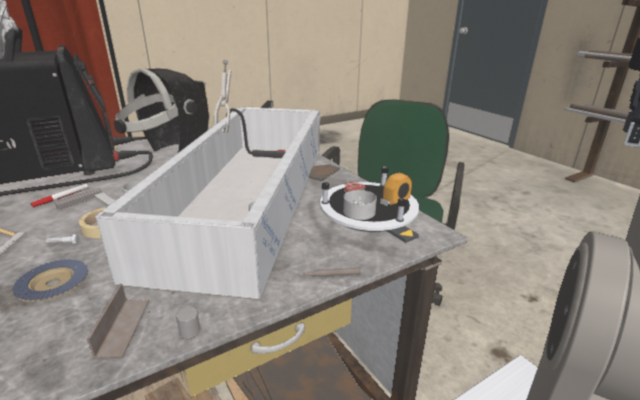

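View pics/side0.png

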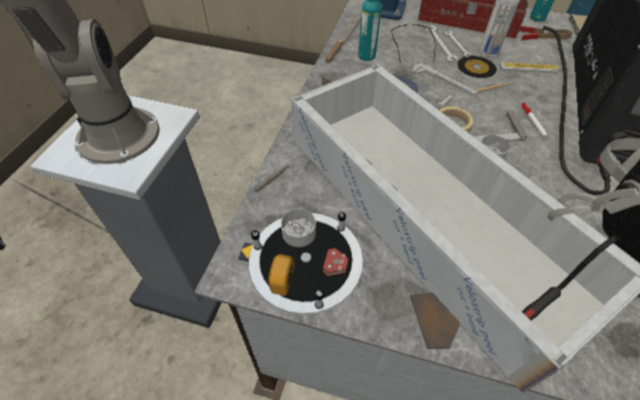

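The side view shows the tin at (298,227), the tape at (280,275), the magnet at (335,262), and posts at (255,237), (341,217) and (319,297). The arrow is at (245,252). A long box stands close behind the turntable. I'll enlarge crops for exact pixels and compute positions.

```bash
cat > h.py <<'E'
from station import robot, fingers, vision, workorder, recognise
import cv2, numpy as np
def cal(c):
    k=vision.calibration(c); return np.array(k["mtx"]),np.array(k["extrinsics"])
def ray(c,uv):
    K,E=cal(c); d=np.linalg.solve(K,[uv[0],uv[1],1])*[1,-1,-1]
    R=E[:3,:3]; return -R.T@E[:3,3], R.T@d
def onz(c,uv,z):
    o,d=ray(c,uv); return o+d*(z-o[2])/d[2]
def proj(c,p):
    K,E=cal(c); q=E[:3,:3]@p+E[:3,3]; q=K@(q*[1,-1,-1]); return q[:2]/q[2]
E
python3 - <<'E'
from h import *
a=cv2.imread("pics/side0.png")[200:320,225:375]; b=cv2.imread("pics/scene0.png")[160:250,310:440]
a=cv2.resize(a,(750,600),interpolation=cv2.INTER_CUBIC); cv2.imwrite("pics/c1.png",a)
cv2.imwrite("pics/c2.png",cv2.resize(b,(780,540),interpolation=cv2.INTER_CUBIC))
P=lambda n,uv,z,c="side":print(c,n,onz(c,uv,z).round(3))
P("hub",(306,257),.034);P("tin",(298,227),.053);P("tape",(280,275),.066);P("mag",(335,262),.04)
P("p1",(255,234),.08);P("p2",(341,215),.08);P("p3",(319,295),.08);P("mark",(245,252),.011)
P("mark",(404,235),.011,"scene");P("tin",(359,206),.053,"scene");P("tape",(397,191),.066,"scene")
P("hub",(370,204),.034,"scene")
E
```

```text
side hub [ 0.596 -0.23   0.034]
side tin [ 0.562 -0.177  0.053]
side tape [ 0.568 -0.298  0.066]
side mag [ 0.656 -0.227  0.04 ]
side p1 [ 0.494 -0.234  0.08 ]
side p2 [ 0.644 -0.141  0.08 ]
side p3 [ 0.651 -0.322  0.08 ]
side mark [ 0.466 -0.242  0.011]
scene mark [ 0.466 -0.226  0.011]
scene tin [ 0.558 -0.173  0.053]
scene tape [ 0.554 -0.277  0.066]
scene hub [ 0.582 -0.224  0.034]
```

View pics/c1.png

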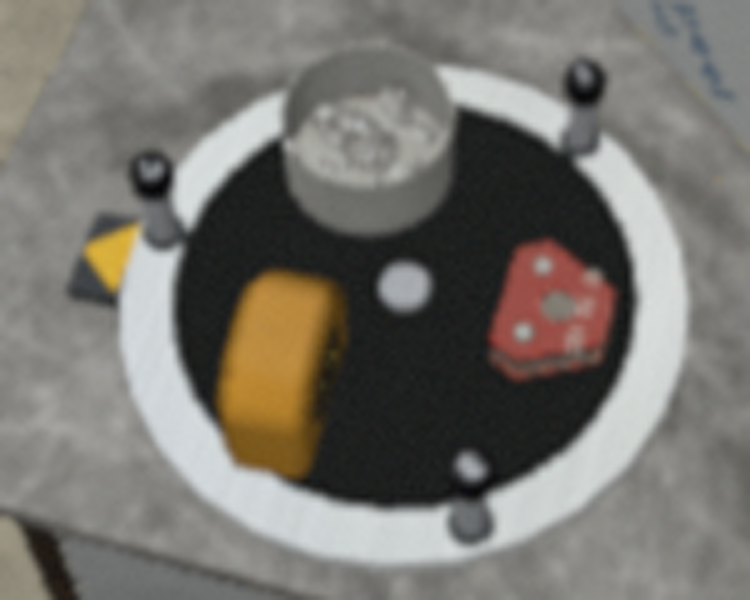

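View pics/c2.png

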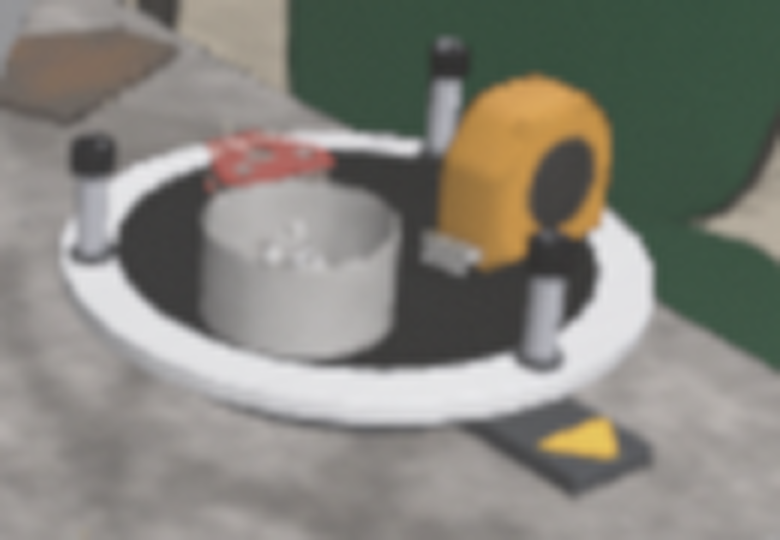

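```bash
cat >> h.py <<'E'
from scipy.optimize import least_squares
A=lambda c,r,a,z: np.array([c[0]+r*np.cos(a),c[1]+r*np.sin(a),z])
E
python3 - <<'E'
from h import *
s=lambda x,y:("side",np.array([225+x/5,200+y/5])); c=lambda x,y:("scene",np.array([310+x/6,160+y/6]))
r60=np.pi/3
# (measurement, radius, angle rel -x post, z); 'f' = front based
obs=[(s(152,163),.103,0,.082),(s(585,75),.103,-2*r60,.082),(s(470,462),.103,2*r60,.082),(s(405,287),0,0,.036),
(c(548,240),.103,0,.082),(c(93,145),.103,-2*r60,.082),(c(449,48),.103,2*r60,.082),
(s(368,100),.062,-r60,.072),(c(302,212),.062,-r60,.072)]
cor=[(s(70,292),-.02),(s(105,215),.02),(c(572,490),.02),(c(652,455),-.02)]
def f(x):
    e=[]
    for (cm,uv),r,a,z in obs: e+=list(proj(cm,A(x[:2],r,x[2]+a,z))-uv)
    for (cm,uv),w in cor:
        d=np.array([np.cos(x[3]),np.sin(x[3])]);n=np.array([-d[1],d[0]])
        p=x[:2]+.142*d-w*n; e+=list(proj(cm,np.r_[p,.010])-uv)
    return np.array(e)
S=least_squares(f,[.595,-.23,np.pi,np.pi],loss="soft_l1")
print(S.x[:2],np.degrees(S.x[2:])); print(f(S.x).reshape(-1,2).round(1).tolist())
for a in (-20,60):
  for y in (0,90,180,-90):
    th=np.degrees(S.x[2])+a
    q=robot.inverse_kinematics(A(S.x,.103,np.radians(th),.067),[180,0,th+y]); print(a,y,None if q is None else np.round(q))
np.save("fit.npy",S.x)
E
```

```text
[ 0.59640091 -0.23085102] [181.09817425 182.80725785]
[[-0.3, 0.2], [0.3, -0.5], [-0.1, 0.7], [-0.0, -0.4], [-0.1, -0.7], [-0.6, -1.3], [-0.4, -0.7], [-0.0, 2.2], [-0.9, 1.4], [-1.4, -1.1], [-1.6, -1.6], [0.1, -2.5], [0.2, -2.2]]
-20 0 [ 41.  29. -29. 101.  17.  54.  76.]
-20 90 [ -24.   41.   64.  104.  -42.   63. -143.]
-20 180 [ 25.  26.  -7. 102.   4.  52. -92.]
-20 -90 [ 35.  28. -20. 102.  12.  53.  -9.]
60 0 [  18.   37.   17.   86.  -12.   59. -171.]
60 90 [ 29.  36.   0.  86.  -0.  59. -90.]
60 180 [ 37.  37. -13.  85.   9.  59.  -6.]
60 -90 [ 46.  39. -26.  85.  18.  61.  77.]
```

```bash
cat >> h.py <<'E'
X=np.load("fit.npy") if __import__("os").path.exists("fit.npy") else None
def pose(rel,z=.067,r=.103):
    th=X[2]+np.radians(rel); return A(X,r,th,z),[180,0,(np.degrees(th)-90+180)%360-180]
E
python3 - <<'E'
from h import *
fingers.gripper_to(0.0)
robot.move_to(*pose(-20,.17)); robot.line_to(*pose(-20),velocity=.12)
print(robot.current_time_s(),robot.current_contact_force().round(1) if hasattr(robot.current_contact_force(),'round') else robot.current_contact_force())
for a in range(-12,45,8):
    robot.line_to(*pose(a),velocity=.05)
    print(a,np.round(robot.current_contact_force(),1),robot.current_time_s())
for c in ("side","scene"):
    im=vision.grab_frame(c); cv2.imwrite(f"pics/{c}1.png",im[:,:,::-1])
a=cv2.resize(cv2.imread("pics/side1.png")[180:320,215:375],(800,600)[0:1]+(700,),interpolation=cv2.INTER_CUBIC)
a=cv2.resize(cv2.imread("pics/side1.png")[200:320,225:375],(750,600),interpolation=cv2.INTER_CUBIC);cv2.imwrite("pics/d1.png",a)
E
```

```text
3.7917 [ 0.6  1.  -0.4]
-12 [ 0.1  0.4 -0.1] 4.225
-4 [-0.2  0.3 -0.1] 4.6583
4 [-0.3 -0.7 -0.5] 5.0917
12 [-0.6  0.3 -0.5] 5.525
20 [ 0.3 -0.6 -0.6] 5.9583
28 [ 0.1 -0.2  0.5] 6.3917
36 [-0.5  0.3 -0.4] 6.825
44 [0.5 0.3 0.3] 7.2583
```

View pics/d1.png

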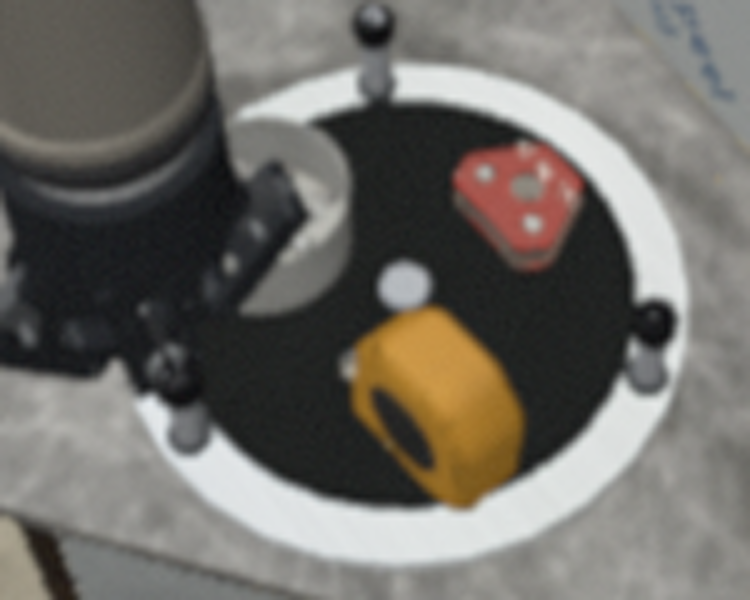

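The disc turned along with the tin and tape, both still in place. The caps are now at crop (373,20), (655,318) and (178,368). I'll solve the angle and push the rest of the way.

```bash
cat > m.py <<'E'
from h import *
def ang(caps): # caps (crop side) with rel angle
    def f(a): return np.concatenate([proj("side",A(X,.103,a[0]+np.radians(r),.082))-[225+x/5,200+y/5] for x,y,r in caps])
    S=least_squares(f,[X[2]+.95]); print(f(S.x).round(1)); return np.degrees(S.x[0])
E
python3 - <<'E'
from m import *
a=ang([(373,20,-120),(655,318,120)]); rem=np.degrees(X[3])+60-a
print(a,"remaining",rem, "lag",a-np.degrees(X[2])-44)
assert 0<rem<14
e=44+rem
robot.line_to(*pose(e),velocity=.04); robot.pause(.1)
robot.line_to(*pose(e-9),velocity=.06)
p,o=pose(e-9,.17); robot.line_to(p,o,velocity=.12)
robot.move_j([62.699,17.813,0.802,86.603,-0.252,75.585,-1.558])
for c in ("side","scene"):
    im=vision.grab_frame(c); cv2.imwrite(f"pics/{c}2.png",im[:,:,::-1])
    print([np.round(recognise(l,c)[0]["rect"]).tolist() for l in("tin_center","tape_center","front_mark")])
cv2.imwrite("pics/e1.png",cv2.resize(cv2.imread("pics/side2.png")[200:320,225:375],(750,600),interpolation=cv2.INTER_CUBIC))
cv2.imwrite("pics/e2.png",cv2.resize(cv2.imread("pics/scene2.png")[160:250,310:440],(780,540),interpolation=cv2.INTER_CUBIC))
print(robot.current_time_s())
E
```

```text
[ 0.5 -1.2  0.1 -0.6]
234.0601727903708 remaining 8.747085059685503 lag 8.961998543296318Traceback (most recent call last):
  File "<stdin>", line 12, in <module>
IndexError: list index out of range
```

```bash
python3 - <<'E'
from m import *
for c in ("side","scene"):
    im=vision.grab_frame(c); cv2.imwrite(f"pics/{c}2.png",im[:,:,::-1])
    print([[np.round(d["rect"]).tolist() for d in recognise(l,c)[:1]] for l in("tin_center","tape_center","front_mark")])
cv2.imwrite("pics/e1.png",cv2.resize(cv2.imread("pics/side2.png")[200:320,225:375],(750,600),interpolation=cv2.INTER_CUBIC))
cv2.imwrite("pics/e2.png",cv2.resize(cv2.imread("pics/scene2.png")[160:250,310:440],(780,540),interpolation=cv2.INTER_CUBIC))
print(robot.current_time_s())
E
```

```text
[[[276.0, 247.0, 38.0, 42.0]], [[315.0, 279.0, 36.0, 38.0]], [[244.0, 249.0, 14.0, 21.0]]]
[[[388.0, 205.0, 31.0, 26.0]], [[379.0, 179.0, 19.0, 34.0]], [[405.0, 235.0, 27.0, 14.0]]]
11.375
```

View pics/e1.png

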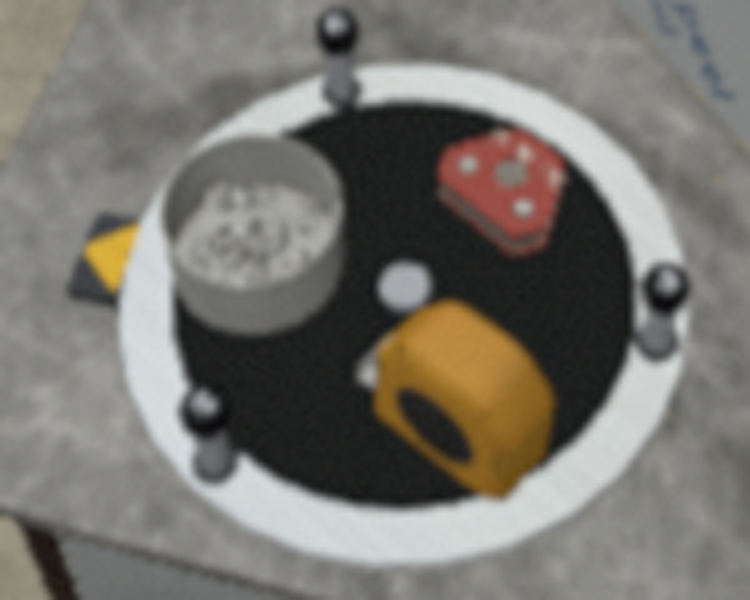

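View pics/e2.png

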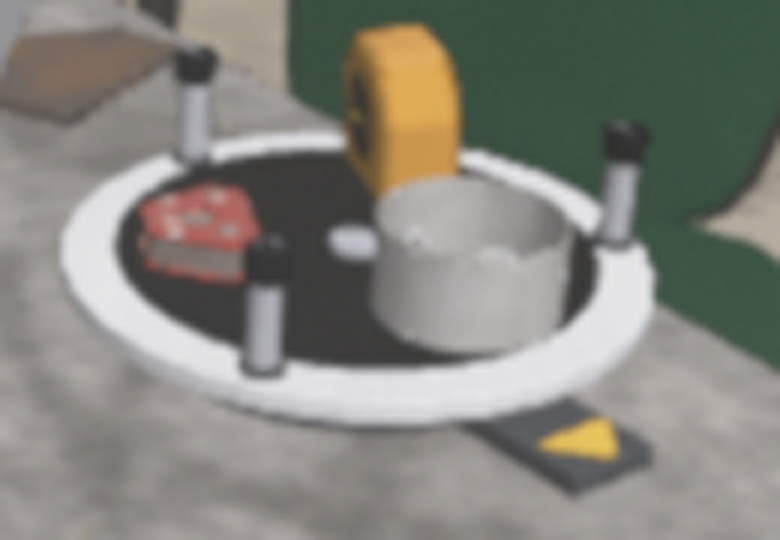

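The robot is clear. The side crop shows the tin rim centred near (254,210), in line with hub and arrow, and the tape is upright. A last numeric check:

```bash
python3 - <<'E'
from m import *
a=ang([(205,405,0),(338,25,-120),(667,283,120)])
F=np.degrees(X[3]); print("tin ang by posts",a-60,"front",F)
az=lambda p:np.degrees(np.arctan2(*(p[:2]-X[:2])[::-1]))%360
t=onz("side",(225+254/5,200+210/5),.072);print("tin rim side",az(t),np.linalg.norm(t[:2]-X[:2]))
t=onz("scene",(310+474/6,160+222/6),.072);print("tin rim scene",az(t),np.linalg.norm(t[:2]-X[:2]))
for z in(0,.01):
  for c,ps in(("side",[(225+14,200+58.4),(225+21,200+43)]),("scene",[(310+572/6,160+490/6),(310+652/6,160+455/6)])):
    q=[onz(c,p,z) for p in ps]; m=(q[0]+q[1])/2; print(c,z,az(m),np.linalg.norm(m[:2]-X[:2]),np.linalg.norm(q[0]-q[1]))
E
```

```text
[-0.7 -0.7 -0.4 -0.9 -0.1 -0.9]
tin ang by posts 183.22326515801865 front 182.80725785005632
tin rim side 184.3595093679694 0.05988729302166701
tin rim scene 181.0535595473299 0.06631785108517754
side 0 181.60424662828393 0.14130412233451956 0.03934907021183151
scene 0 185.14612988274914 0.13788016576193496 0.04090923353106955
side 0.01 183.79410151810094 0.13778450795229558 0.03882485563993826
scene 0.01 180.0717325004874 0.14852125099077654 0.0400095026157639
```

```bash
python3 -c "
from station import workorder
print(workorder.close_job())"
```

```text
the job is handed in; nothing more can be done
None
```

I turned the turntable by pushing one rim post until the tin of nuts stood at the front (about 183.2° against 182.8° for the arrow, with roughly 1–2° of measuring uncertainty); the tin and tape measure rode along upright and untouched, and I handed the job in just after 11.4 s with the arm clear.

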